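# Fetch a bit from under the drying rack with the reacher

## Robot

A 6-joint arm with a two-finger parallel gripper is mounted at the origin on a cart in front of the work surface, level with it; the furniture and walls round the work are solid. World frame = base frame: x ahead of the robot, y to its left, z up, the work surface at z = 0. Lengths are in m, angles in rad, forces in N, time in s.
With the tool pointing down it reaches from about 0.375 to 0.975 m from the base axis. Payload 3.8 kg.
Tool frame: the origin (TCP) lies on the centre line of the jaws, within the pads' length; the fingertips stand 11 mm ahead of it and the grasp point (between the pads) lies 8 mm behind it; z points along the fingers, y is the line along which they close (so a half turn about z gives the same grasp; the last joint's range is limited). The gripper opens to 85 mm and grips with 20 to 120 N. Pads are 22 mm wide; open, the fingers measure 114 mm over their backs; the gripper's body (76 mm by 85 mm) begins 54 mm behind the grasp point. The pads swing forward as they close: fully open they stand 13 mm farther back than shut.
Start: joints at [-1.366, 0.264, 1.604, -0, 1.274, -0.037], TCP at [0.162, -0.655, 0.242] pointing down, gripper open.
Joint ranges: [-2.63, 2.63], [-0.94, 2.18], [0.31, 2.57], [-1.31, 4.45], [0, 2.66], [-2.55, 2.55]. Speed limits (rad/s): [2.57, 2.57, 3.14, 3.14, 3.14, 3.14].

## Interface

Orientations are given as a 3x3 rotation matrix whose columns are the frame's x, y, z axes.
In Python, from plant import env, viewer gives the robot as it stands.
- The arm moves only by the tool drive_tool, never from a script. Its argument "increments" is a list of rows, each a list of 3 entries, a list of its own where there are three numbers: the turn, a rotation vector about the world's x, y, z in degrees, then the shift along the world's x, y, z in mm, then the closure, from 0 (fully open) to 1 (shut). A call has 1 to 8 rows; each row shifts and turns the commanded pose from where the row before left it; what a row does not reach is not made up. A row lasts 1/12 s, in which the tool goes at most 41.7 mm and 7.16 degrees, less where a joint would pass 70% of its speed; a pose out of reach is approached as far as the arm can. A call is refused whole if a number of a shift passes 41.7 or a number of a turn 7.16, either way. A call with a gripper value outside its range is refused whole. The fingers move at their own pace and stop on an object; "newtons" is the grip in N (left out, the last holds). Time passes only in rows, so rows that do not move let the fingers close. It gives the time, the measured TCP pose, the force, the opening and the grip force at its end, in the units of the state.
- env.get_obs(): the state, without advancing time (a new reading comes with each control period).
- viewer.get_image(name): name is "scene" or "top"; returns a dict with "color" (400x640x3 uint8, blue, green, red), "vfov" (degrees; the focal length in pixels is half the picture's height over the tangent of half this angle, whatever the lens; pixels are square), "cx", "cy" (the principal point, pixels), "world_to_cam" (4x4, takes a point from world to camera coordinates). Camera axes: x right, y down, z forward; pixel columns grow to the right and rows downward; lengths in m; the calibration is good to about 2 mm. A picture is of the moment at which its call begins. There is no depth.
- env.job_done(): hands the job in; it is judged then, once.
The state is a dict: "time": time; "joint_pos": joint angles; "qd": joint speeds; "joint_efforts": joint torques, N m; "tcp_pos": TCP position; "ee_rot": TCP orientation; "force": force on the tool from outside, world axes, zero at the start; "moment": the same for the moment, N m; "gripper_width": opening from 0.0 (shut) to 1.0 (fully open); "gripper_force": force on a finger pad.
Only numpy, scipy, OpenCV 4.12 (cv2) and the standard library are available. Lean on these libraries where they do the work, as an engineer would, in place of code of your own. Each camera call takes 0.05 s, during which the arm holds its last target. There are 200 camera calls.

## Task

A boring bit has rolled under the low slatted drying rack, which stands under a clamp bar and cannot be lifted, so fetch it with the reacher and leave the two strips drying on the rack undisturbed: take the reacher by grip and trigger, slide its open jaws in under the rack, squeeze the trigger to close them on the bit, and draw the bit right out onto the open bench. Let go of it there, leave the reacher lying flat on the bench, then pick the bit up with the fingers and lay it in the empty middle place of the bit tray, head towards the robot like its neighbours.

Things in the scene. Friction and masses are not known exactly. Their poses are not given: they have to be found in the camera images.
- bit: Steel boring bit lying on its side: round head 32 mm diameter x 14 mm, then a round shank 10 mm diameter x 62 mm; about 120 g. Origin at the middle of the head on the axis (17 mm above the bench as it lies); its x axis runs from head to shank end. Lying, the shank slopes 10 degrees down from head to end. It rolls easily. At the start its head is nearer the rack's mouth, shank pointing deeper in.
- bit_shank_end (a point): End of the bit's shank, on its axis, 69 mm from the bit's origin (5 mm above the bench as it lies).
- rack: Low slatted drying rack of pale wood, fixed, 340 mm (its x) x 320 mm (its y) x 68 mm high; origin at the centre of its foot. Below the slats is a gap 56 mm high, 282 mm wide between two side bearers, open at both y ends; slats along x, 18 mm wide with 25 mm spaces, through which the bit can be seen. A fixed clamp bar along world x crosses above it (y = 0.46 to 0.48, 133 to 182 mm high).
- rack_mouth (a point): Middle of the rack's open end on the right of the robot (the rack's -y end), at bench level; the reacher goes in here along the rack's +y.
- reacher: Pick-up reacher lying flat on its side, 30 mm thick, 0.3 kg: black housing, 16 mm aluminium tube along its +x, two jaws at the front end; the grip (24 x 94 mm, back face at x = -30 mm) and the grey trigger in front of it stand off the tube to its -y. Origin on its underside, on the tube's line. It slides on the bench.
- reacher_grip (a point): Where to take the reacher from above, fingers closing along its x: half-way between the back of the grip and the front of the trigger (58 mm apart when released, 38 mm when fully squeezed), 60 mm to the -y side of the tube, 15 mm above its underside. Grip and trigger are 26 to 30 mm high.
- trigger (a joint): Travel of the trigger straight back towards the grip: 0 released, 0.020 m fully squeezed. A spring pushes it out with 8 N released, rising to 14 N. It drives both jaws: wide open (58 mm between the pads at their roots, 75 mm at the tips) at 0, pads parallel and 32 mm apart at about 0.010, 10 mm apart at about 0.017. Held at 0.003 the jaws are still open.
- reacher_jaws (a point): Middle of the space between the jaw pads (pads 30 mm long along the reacher's x, 20 mm high, 5 to 25 mm above the underside), on the tube's line, 264 mm ahead of the grip point along the reacher's x and 60 mm to its +y side. The jaws' hub ends 49 mm behind this point.
- jaw_left: Rubber-padded jaw on the +y side of the reacher's front end; origin at its pivot.
- jaw_right: Rubber-padded jaw on the -y side of the reacher's front end; origin at its pivot.
- bit_tray: Open wooden bit tray, fixed: board 130 (x) x 240 (y) x 12 mm, cheeks 40 mm high at both y ends; origin at the centre of its underside. Two V-notched combs (40 and 36 mm high) carry bits lying along its x, heads to -x (robot's side); a 40 and a 24 mm bit lie at y = -72 and +72 mm, the middle place is empty. A clamp bar (y = -0.17 to -0.19, 133 to 182 mm high) runs between it and the reacher.
- cradle (a point): Where the bit's origin (middle of its head) lies when it rests in the empty middle place: 30 mm to the robot's side of the tray's centre, 38 mm above its underside; shank pointing to the tray's +x and sloping 10 degrees down, as on the bench. The head's V notch is 13 mm thick and centred here, the shank's notch (10 mm thick) is 57 mm farther along x; in between, the shank lies free.
- strip_long: Planed wooden strip 45 x 400 x 24 mm, loose, drying across the top of the rack over its deeper half.
- strip_short: Planed wooden strip 40 x 360 x 18 mm, loose, drying across the top of the rack near its far end.

How it is judged:
On the way, in this order (a step that is already met when the one before it is completed fails the run):
1. the reacher's two jaws grip the bit under the rack while its trigger is squeezed (contact force between each of jaw_left, jaw_right and bit above 0.4 N and value of joint trigger above 0.005 m and contact force between the fingers and reacher above 2 N and y of bit in the frame of rack above -0.13 m), for 0.2 s.
2. the bit lies still on the open bench, out from under the rack, released by the jaws and not held (y of bit in the frame of rack below -0.19 m and height (world z) of bit below 0.03 m and linear speed of bit below 0.03 m/s and contact force between each of reacher, the fingers and bit below 0.2 N), for 0.2 s.
At the end, for the whole second after the job is handed in: the bit lies still in the tray's empty middle cradle (middle of its head within 12 mm of the cradle point, along the tray within 0.35 rad, shank away from the robot), and the reacher lies still, flat on the bench (distance between bit and cradle below 0.012 m and angle between the x axis of bit and the x axis of bit_tray, either way round below 0.35 rad and x of bit_shank_end in the frame of bit_tray above 0.015 m and linear speed of each of bit, reacher below 0.02 m/s and height (world z) of reacher below 0.02 m and angle between reacher's own z axis and vertical below 0.15 rad); the robot touches nothing.
It fails at once if a strip drying on the rack has been shifted by more than 15 mm (distance of any of strip_long, strip_short from where it was at the start of the episode above 0.015 m).
It also fails if it takes over 67 s, if anything falls off the work surface, if the arm or the gripper's body presses on something with over 40 N, if the wrist force passes 120 N, or if a joint passes its speed limit or range.

## Working session

There is one attempt and no reset: what is moved stays moved. The work goes in short steps, Python scripts to look and compute and a tool call to move; the robot and the scene stay as the last step left them, time stands still between calls to the robot, and variables do not carry over. Pictures are saved under pics/ and viewed, at most 10 in all, crops included, and the job is handed in when it is done.

Besides the shell and the picture viewer there is one more tool, called after "Call:" as a command line: name --argument value ..., lists and objects as JSON in quotes. drive_tool: Moves the arm, as the interface text tells. Its arguments: {"type":"object","properties":{"increments":{"type":"array","items":{"type":"array"}},"newtons":{"type":"number"}},"required":["increments"]}

```bash
mkdir -p pics; ls
cat > h.py <<'E'
import numpy as np, cv2
from plant import env, viewer
def ray(im,u,v):
    f=im["color"].shape[0]/2/np.tan(np.radians(im["vfov"])/2)
    T=np.array(im["world_to_cam"]);R=T[:3,:3];o=-R.T@T[:3,3]
    return o,R.T@np.array([(u-im["cx"])/f,(v-im["cy"])/f,1.])
def onz(im,u,v,z):
    o,d=ray(im,u,v); return o+d*(z-o[2])/d[2]
def proj(im,p):
    f=im["color"].shape[0]/2/np.tan(np.radians(im["vfov"])/2)
    T=np.array(im["world_to_cam"]);c=T[:3,:3]@p+T[:3,3]
    return f*c[0]/c[2]+im["cx"],f*c[1]/c[2]+im["cy"]
E
python3 - <<'E'
from h import *
import pickle
for n in("scene","top"):
    im=viewer.get_image(n);cv2.imwrite(f"pics/{n}0.png",im["color"]);pickle.dump(im,open(n+"0.pkl","wb"))
    print(n,im["vfov"],im["cx"],im["cy"],np.round(im["world_to_cam"],3))
print(env.get_obs())
E
```

```text
pics
scene 55.99777967044143 322.1771093792644 204.15074011396146 [[-0.624 -0.781 -0.023  0.446]
 [-0.453  0.385 -0.804  0.301]
 [ 0.637 -0.491 -0.594  0.933]
 [ 0.     0.     0.     1.   ]]
top 43.38031024234809 315.5551914184271 199.28001972237305 [[ 0.003 -1.    -0.002  0.087]
 [-0.991 -0.003 -0.136  0.594]
 [ 0.136  0.002 -0.991  1.881]
 [ 0.     0.     0.     1.   ]]
{'time': 0.1, 'joint_pos': array([-1.36593744e+00,  2.64677597e-01,  1.60529810e+00,  5.52930934e-06,
        1.27372896e+00, -3.68668000e-02]), 'qd': array([ 0.0004019 , -0.00357423, -0.00353369, -0.0024086 , -0.00058407,
        0.00110691]), 'joint_efforts': array([ 5.18207125e-04, -5.16708505e+01, -3.68590236e+01, -7.19544983e-05,
        6.30070412e-03,  5.69431188e-05]), 'tcp_pos': array([ 0.16146438, -0.65470671,  0.24105391]), 'ee_rot': array([[ 9.70926734e-01,  2.39376473e-01, -4.24465508e-04],
       [ 2.39376835e-01, -9.70924534e-01,  2.06891311e-03],
       [ 8.31251490e-05, -2.11037026e-03, -9.99997770e-01]]), 'force': array([ 0.06904822,  0.01842503, -0.59109176]), 'moment': array([-0.05132579,  0.03459965, -0.03047113]), 'gripper_force': 0.0, 'gripper_width': 0.9981565399381752}
```

View pics/top0.png

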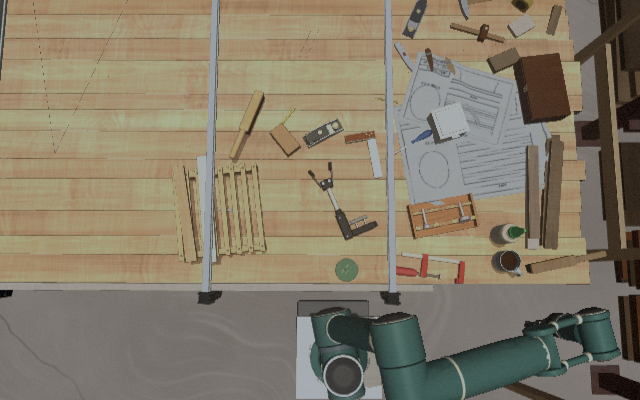

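View pics/scene0.png

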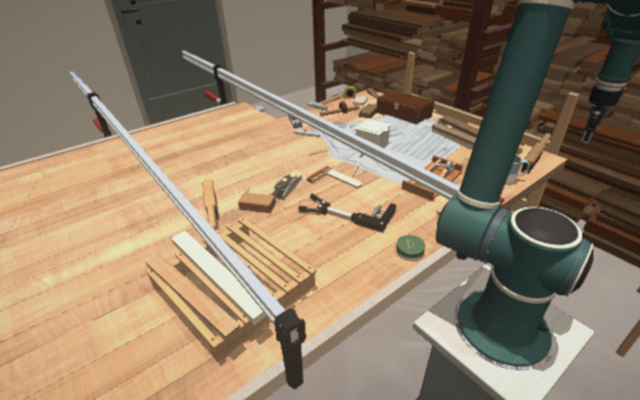

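Top view: rack at (175–265, 160–262), reacher at (310–378, 165–240) with the jaws up at about (322, 178), and tray at (408–480, 195–237). I'll enlarge these.

Run:
```python
from h import *
a=cv2.imread("pics/top0.png")
cv2.imwrite("pics/c1.png",cv2.resize(a[150:270,165:285],None,fx=5,fy=5,interpolation=cv2.INTER_CUBIC))
b=cv2.resize(a[155:245,300:390],None,fx=4.4,fy=6,interpolation=cv2.INTER_CUBIC)
b=cv2.resize(a[155:245,300:485],None,fx=4.3,fy=4.3,interpolation=cv2.INTER_CUBIC)
cv2.imwrite("pics/c2.png",b)
```

```text
(no output)
```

View pics/c1.png

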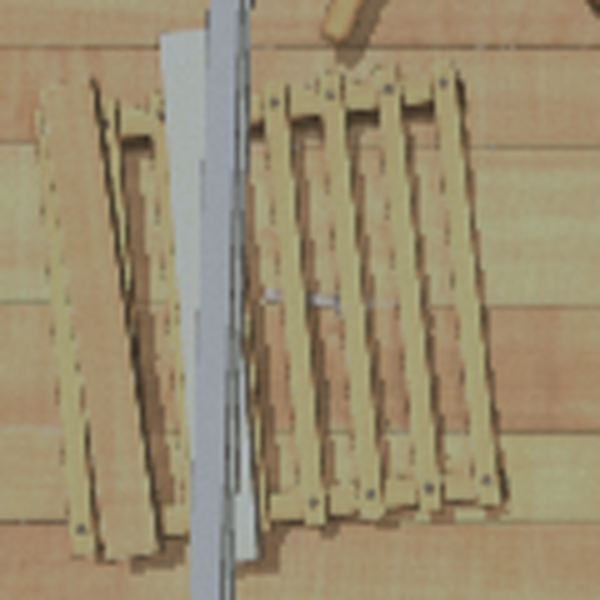

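View pics/c2.png

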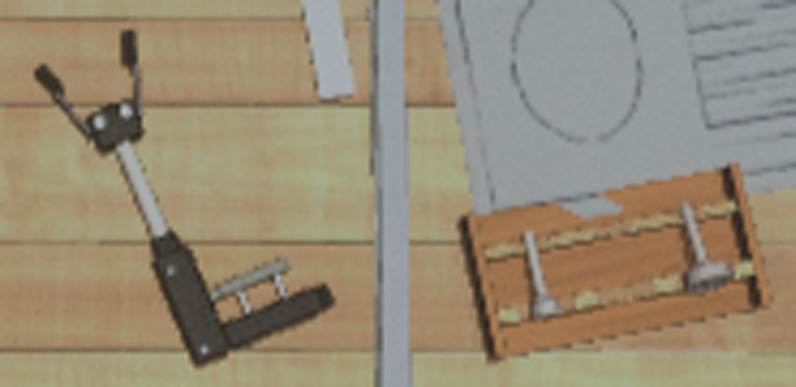

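Run:
```python
from h import *
import pickle
im=pickle.load(open("top0.pkl","rb"))
np.set_printoptions(precision=4,suppress=True)
c1=lambda u,v,z:onz(im,165+(u+.5)/5-.5,150+(v+.5)/5-.5,z)
c2=lambda u,v,z:onz(im,300+(u+.5)/4.3-.5,155+(v+.5)/4.3-.5,z)
a,b=c1(443,83,.068),c1(486,480,.068); d=a-b
print("mouth slat nails",a,b,"yaw",np.degrees(np.arctan2(d[1],d[0])),np.linalg.norm(d))
for p in((262,294),(340,301),(300,298),(262,288),(262,302),(335,293),(335,309)): print("bit",p,c1(*p,.012),c1(*p,.017))
print("slat4",c1(330,90,.068),c1(370,490,.068))
for n,u,v,z in(("housing top",165,240,.03),("tube front",122,148,.023),("tubeback",160,235,.023),("hub",115,125,.03),("screw rear",205,350,.03),("screw front",170,268,.03),
 ("grip tip",325,297,.03),("grip root",225,335,.03),("trig tip",286,266,.028),("trig root",214,296,.028),("padR",128,48,.025),("padL",48,80,.025),("tray1",465,215,.04),("tray2",492,355,.04),("tray3",770,300,.04),("tray4",737,165,.04)): print(n,c2(u,v,z))
# masks: dark reacher body
c=im["color"].astype(int);m=(c.max(2)<75);m[:, :305]=0;m[:,385:]=0;m[:155]=0;m[250:]=0
m=m.astype(np.uint8);n,l,s,ce=cv2.connectedComponentsWithStats(m)
for i in range(1,n):
    if s[i,4]>8: print(s[i],ce[i],cv2.minAreaRect(np.argwhere(l==i)[:,::-1].astype(np.float32)))
s=pickle.load(open("scene0.pkl","rb"))
k=s["color"][215:360,140:330];cv2.imwrite("pics/c3.png",cv2.resize(k,None,fx=4.1,fy=4.1,interpolation=cv2.INTER_CUBIC))
```

```text
mouth slat nails [0.716 0.326 0.068] [0.4153 0.2879 0.068 ] yaw 7.202360435398874 0.3031451732550345
bit (262, 294) [0.5607 0.47   0.012 ] [0.5601 0.469  0.017 ]
bit (340, 301) [0.5554 0.4094 0.012 ] [0.5549 0.4086 0.017 ]
bit (300, 298) [0.5577 0.4405 0.012 ] [0.5571 0.4396 0.017 ]
bit (262, 288) [0.5654 0.4701 0.012 ] [0.5648 0.4691 0.017 ]
bit (262, 302) [0.5545 0.4698 0.012 ] [0.5539 0.4688 0.017 ]
bit (335, 293) [0.5617 0.4135 0.012 ] [0.5611 0.4126 0.017 ]
bit (335, 309) [0.5492 0.4132 0.012 ] [0.5486 0.4123 0.017 ]
slat4 [0.7104 0.4118 0.068 ] [0.4076 0.3741 0.068 ]
housing top [0.5521 0.0025 0.03  ]
tube front [0.6361 0.0406 0.023 ]
tubeback [0.5574 0.0067 0.023 ]
hub [0.6559 0.0471 0.03  ]
screw rear [ 0.4543 -0.0326  0.03  ]
screw front [ 0.5271 -0.0019  0.03  ]
grip tip [ 0.5016 -0.1394  0.03  ]
grip root [ 0.4676 -0.0504  0.03  ]
trig tip [ 0.5294 -0.1052  0.028 ]
trig root [ 0.5024 -0.041   0.028 ]
padR [0.7273 0.0352 0.025 ]
padL [0.6977 0.1075 0.025 ]
tray1 [ 0.5741 -0.2633  0.04  ]
tray2 [ 0.45   -0.2844  0.04  ]
tray3 [ 0.4993 -0.5308  0.04  ]
tray4 [ 0.6197 -0.5064  0.04  ]
[328 162   4   9  20] [329.7 166.2] ((329.6153869628906, 166.07691955566406), (7.8446455001831055, 2.3533935546875), 78.69007110595703)
[308 171   6   6  19] [310.5789 173.1579] ((310.5000305175781, 173.0), (6.363961219787598, 2.1213202476501465), 45.0)
[318 178  15  12  80] [326.2875 184.275 ] ((325.9000549316406, 183.80003356933594), (9.391485214233398, 14.310833930969238), 63.43495178222656)
[335 209  42  31 405] [351.1506 225.6099] ((355.07757568359375, 218.68104553222656), (30.463092803955078, 35.05881881713867), 66.80140686035156)
```

View pics/c3.png

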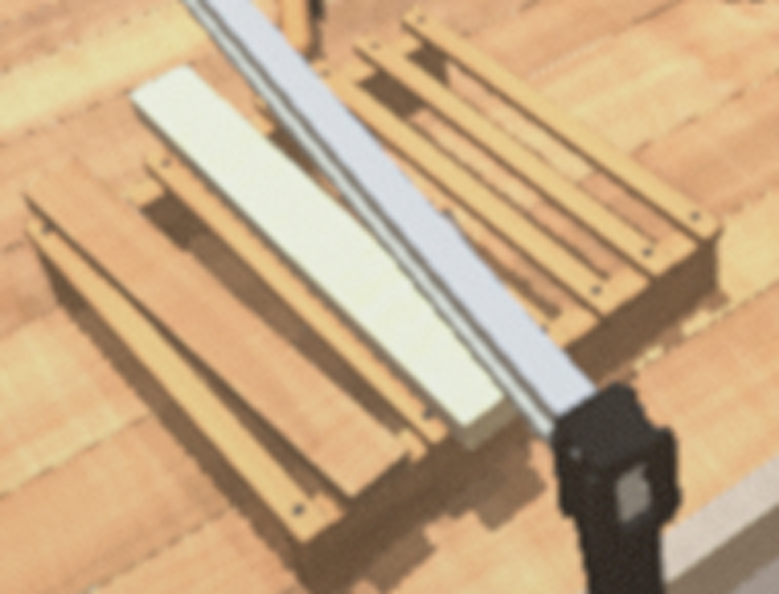

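The c3 crop shows the rack slats and both strips. The clamp bar hides the bit in this view. In c1 the shank shows at (262–340, 298), with the head hidden under the third slat.

Run:
```python
from h import *
import pickle
im=pickle.load(open("top0.pkl","rb"))
c=im["color"]
for v in (206,208,209,210,211,213): print(v,[tuple(int(t) for t in c[v,u]) for u in range(214,242)])
```

```text
206 [(46, 61, 75), (83, 109, 133), (84, 110, 135), (111, 145, 156), (124, 158, 167), (124, 158, 167), (113, 147, 164), (121, 159, 168), (118, 160, 166), (116, 158, 165), (119, 161, 165), (97, 133, 148), (71, 94, 117), (79, 105, 130), (84, 109, 136), (119, 153, 163), (118, 154, 164), (115, 149, 164), (96, 125, 144), (114, 155, 165), (116, 158, 165), (118, 160, 166), (123, 165, 167), (62, 85, 100), (84, 109, 132), (85, 109, 134), (124, 160, 165), (122, 159, 166)]
208 [(58, 81, 100), (81, 107, 130), (79, 105, 131), (79, 103, 128), (156, 159, 163), (152, 157, 162), (126, 134, 143), (115, 144, 157), (119, 160, 166), (116, 159, 166), (116, 157, 163), (121, 160, 165), (65, 86, 101), (76, 91, 109), (104, 119, 137), (123, 150, 162), (117, 148, 161), (114, 142, 159), (101, 126, 145), (121, 160, 166), (120, 161, 167), (117, 159, 166), (119, 161, 167), (74, 101, 123), (80, 102, 125), (77, 104, 127), (116, 152, 165), (117, 153, 165)]
209 [(60, 83, 103), (80, 106, 129), (79, 105, 129), (99, 122, 138), (138, 145, 153), (145, 152, 157), (137, 142, 150), (122, 149, 160), (119, 160, 167), (117, 158, 1
[... 999 characters left out ...]
, (73, 88, 106), (101, 119, 133), (107, 122, 136), (118, 130, 140), (121, 126, 133), (128, 157, 163), (119, 159, 165), (119, 158, 166), (117, 159, 165), (122, 163, 167), (94, 111, 124), (100, 116, 133), (122, 149, 164), (125, 152, 165)]
213 [(112, 150, 158), (67, 87, 106), (75, 99, 120), (74, 98, 120), (106, 140, 162), (107, 140, 163), (107, 139, 164), (91, 120, 148), (115, 156, 165), (117, 158, 166), (118, 159, 167), (116, 158, 163), (64, 88, 106), (66, 90, 112), (64, 87, 112), (101, 134, 162), (114, 147, 166), (114, 145, 164), (113, 133, 153), (113, 141, 151), (117, 158, 165), (117, 158, 166), (117, 158, 165), (124, 161, 166), (65, 86, 102), (74, 99, 122), (105, 141, 163), (115, 151, 167)]
```

Call:
drive_tool --increments '[[[0,0,5],[16.5,28.5,3],0],[[0,0,5],[16.5,28.5,3],0],[[0,0,5],[16.5,28.5,3],0],[[0,0,5],[16.5,28.5,3],0],[[0,0,5],[16.5,28.5,0],0],[[0,0,5],[16.5,28.5,0],0],[[0,0,5],[16.5,28.5,0],0],[[0,0,5],[16.5,28.5,0],0]]' --newtons 60

```text
time: 0.77
tcp_pos: [0.2939, -0.4256, 0.2538]
ee_rot: [[0.587, 0.81, -0.0], [0.81, -0.587, 0.001], [0.0, -0.001, -1.0]]
force: [0.2, 0.3, -0.8]
gripper_width: 1.0
gripper_force: 0.0
```

Call:
drive_tool --increments '[[[0,0,5],[16.5,28.5,0],0],[[0,0,5],[16.5,28.5,0],0],[[0,0,5],[16.5,28.5,0],0],[[0,0,5],[16.5,28.5,0],0],[[0,0,5],[16.5,28.5,0],0],[[0,0,5],[16.5,28.5,0],0],[[0,0,5],[16.5,28.5,0],0],[[0,0,5],[16.5,28.5,0],0]]'

```text
time: 1.43
tcp_pos: [0.4258, -0.1977, 0.254]
ee_rot: [[-0.071, 0.997, -0.0], [0.997, 0.071, 0.0], [0.0, -0.0, -1.0]]
force: [0.9, 0.4, -0.1]
gripper_width: 1.001
gripper_force: 0.0
```

Call:
drive_tool --increments '[[[0,0,5],[16.5,28.5,0],0],[[0,0,5],[16.5,28.5,0],0],[[0,0,5],[16.5,28.5,0],0],[[0,0,3.9],[16.5,28.5,0],0],[[0,0,0],[0,0,0],0],[[0,0,0],[0,0,0],0]]'

```text
time: 1.93
tcp_pos: [0.4918, -0.084, 0.2537]
ee_rot: [[-0.39, 0.921, -0.001], [0.921, 0.39, 0.0], [0.0, -0.001, -1.0]]
force: [-0.1, 0.3, -0.8]
gripper_width: 0.998
gripper_force: 0.0
```

Call:
drive_tool --increments '[[[0,0,0],[3,0,-30],0],[[0,0,0],[0,0,-35],0],[[0,0,0],[0,0,-35],0],[[0,0,0],[0,0,-35],0],[[0,0,0],[0,0,-35],0],[[0,0,0],[0,0,-35],0],[[0,0,0],[0,0,-25],0],[[0,0,0],[0,0,-11],0]]'

```text
time: 2.6
tcp_pos: [0.4903, -0.0858, 0.0092]
ee_rot: [[-0.385, 0.923, -0.008], [0.923, 0.385, 0.001], [0.004, -0.006, -1.0]]
force: [-1.0, -0.2, -0.3]
gripper_width: 0.999
gripper_force: 0.0
```

Call:
drive_tool --increments '[[[0,0,0],[0,0,0],0.1],[[0,0,0],[0,0,0],0.2],[[0,0,0],[0,0,0],0.3],[[0,0,0],[0,0,0],0.34],[[0,0,0],[0,0,0],0.34],[[0,0,0],[0,0,0],0.34]]'

```text
time: 3.1
tcp_pos: [0.4962, -0.0863, 0.0156]
ee_rot: [[-0.387, 0.922, 0.003], [0.922, 0.387, -0.002], [-0.003, 0.002, -1.0]]
force: [-3.1, -3.5, 7.3]
gripper_width: 0.663
gripper_force: 10.5
```

Run:
```python
from h import *
import pickle
a=viewer.get_image("top");pickle.dump(a,open("top1.pkl","wb"))
b=viewer.get_image("scene")
A=cv2.resize(a["color"][150:260,295:395],None,fx=4,fy=4,interpolation=cv2.INTER_CUBIC)
B=cv2.resize(b["color"][150:260,290:390],None,fx=4,fy=4,interpolation=cv2.INTER_CUBIC)
cv2.imwrite("pics/g1.png",np.hstack([A,B]));o=env.get_obs();print(o["gripper_width"],o["gripper_force"],o["force"])
```

```text
0.6626294763787047 10.462111383676529 [-2.37625939 -3.7814474   7.35078272]
```

View pics/g1.png

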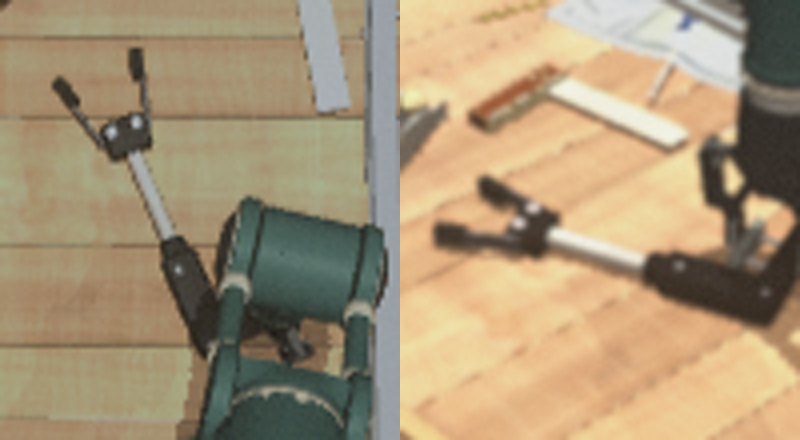

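The left half of g1 shows the reacher undisturbed. The right half shows the fingers around grip and trigger at about (735, 240), and the pad force matches the trigger spring. Next I swing the reacher around.

Call:
drive_tool --increments '[[[0,0,0],[0,0,1],0.36],[[0,0,2],[0,0,0],0.36],[[0,0,4],[0,0,0],0.36],[[0,0,4],[0,0,0],0.36],[[0,0,4],[0,0,0],0.36],[[0,0,4],[0,0,0],0.36],[[0,0,4],[0,0,0],0.36],[[0,0,4],[0,0,0],0.36]]'

```text
time: 3.87
tcp_pos: [0.4967, -0.0852, 0.016]
ee_rot: [[-0.753, 0.658, 0.005], [0.658, 0.753, 0.0], [-0.003, 0.003, -1.0]]
force: [0.8, 1.4, 0.9]
gripper_width: 0.639
gripper_force: 8.3
```

Call:
drive_tool --increments '[[[0,0,4],[5,0,0],0.36],[[0,0,4],[5,0,0],0.36],[[0,0,4],[10,0,0],0.36],[[0,0,4],[10,0,0],0.36],[[0,0,4],[10,0,0],0.36],[[0,0,4],[10,0,0],0.36],[[0,0,4],[10,0,0],0.36],[[0,0,4],[10,0,0],0.36]]'

```text
time: 4.53
tcp_pos: [0.5656, -0.0851, 0.0158]
ee_rot: [[-0.987, 0.158, 0.001], [0.158, 0.987, 0.0], [-0.001, 0.001, -1.0]]
force: [-4.1, 0.2, 5.5]
gripper_width: 0.639
gripper_force: 9.2
```

Call:
drive_tool --increments '[[[0,0,4],[10,0,0],0.36],[[0,0,4],[10,5,0],0.36],[[0,0,4],[10,5,0],0.36],[[0,0,4],[10,5,0],0.36],[[0,0,0.4],[10,10,0],0.36],[[0,0,0],[10,10,0],0.36],[[0,0,0],[10,10,0],0.36],[[0,0,0],[10,10,0],0.36]]'

```text
time: 5.2
tcp_pos: [0.6455, -0.0302, 0.0157]
ee_rot: [[-0.992, -0.124, 0.001], [-0.124, 0.992, -0.001], [-0.0, -0.001, -1.0]]
force: [-3.8, -3.4, 5.9]
gripper_width: 0.641
gripper_force: 10.6
```

Run:
```python
from h import *
import pickle
a=viewer.get_image("top");pickle.dump(a,open("top2.pkl","wb"))
b=viewer.get_image("scene");pickle.dump(b,open("scene2.pkl","wb"))
A=cv2.resize(a["color"][150:260,170:370],None,fx=4,fy=4,interpolation=cv2.INTER_CUBIC)
cv2.imwrite("pics/g2.png",A);o=env.get_obs();print(o["gripper_width"],o["gripper_force"],o["force"],o["tcp_pos"])
```

```text
0.6423793668256469 7.645406574010849 [2.57524971 2.2886128  1.76356599] [ 0.64767988 -0.02832182  0.01575966]
```

View pics/g2.png

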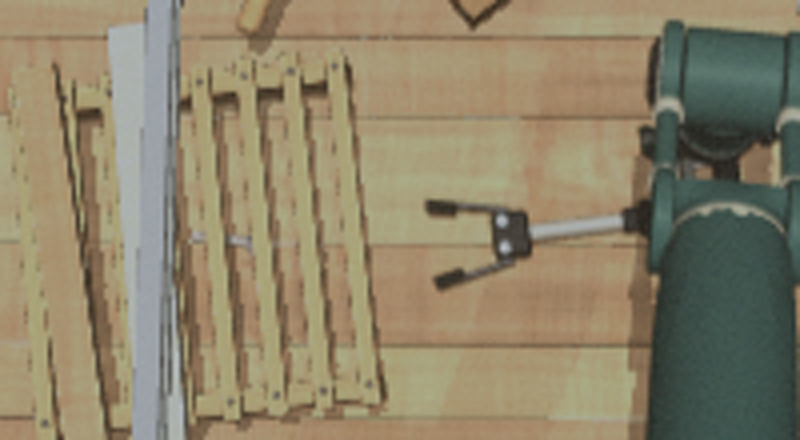

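Run:
```python
from h import *
import pickle
im=pickle.load(open("top2.pkl","rb"));np.set_printoptions(precision=4,suppress=True)
c=lambda u,v,z:onz(im,170+(u+.5)/4-.5,150+(v+.5)/4-.5,z)
print(c(441,208,.025),c(450,279,.025),"mid",(c(441,208,.025)+c(450,279,.025))/2)
print("tube",c(635,221,.023),c(531,233,.023))
g=np.array([.6477,-.0283]);e=np.array([-.124,.992]);print("pred jaws",g+.264*e-.06*np.array([.992,.124]))
i=pickle.load(open("top0.pkl","rb"))
h=onz(i,234.6,210.6,.017);s=onz(i,217,209,.005);print("head",h,"end",s,np.linalg.norm(h-s),np.degrees(np.arctan2(*(s-h)[[1,0]])))
print("mouth edge pts",c(362,200,.068),c(345,60,.068),c(383,395,.068))
```

```text
[0.5862 0.226  0.025 ] [0.5176 0.2165 0.025 ] mid [0.5519 0.2212 0.025 ]
tube [0.5743 0.0392 0.023 ] [0.5624 0.1392 0.023 ]
pred jaws [0.5554 0.2261]
head [0.5518 0.4008 0.017 ] end [0.5592 0.4713 0.005 ] 0.0718999824524376 83.99893316110148
mouth edge pts [0.5879 0.2973 0.068 ] [0.7222 0.3159 0.068 ] [0.405  0.2745 0.068 ]
```

g2 shows the reacher aligned with the rack mouth, with jaw pads at (441, 208) and (450, 279) and the tube pointing at about 96.8°. The shank points at about 85°, so I'll turn the reacher to 90° and line it up on the head.

Call:
drive_tool --increments '[[[0,0,-2],[-8,0,0],0.35],[[0,0,-2],[-8,0,0],0.35],[[0,0,-2],[-8,0,0],0.35],[[0,0,-1],[-8,0,0],0.35],[[0,0,0],[0,5,0],0.35],[[0,0,0],[0,5,0],0.35],[[0,0,0],[0,0,0],0.35]]'

```text
time: 5.88
tcp_pos: [0.6129, -0.0205, 0.0155]
ee_rot: [[-1.0, -0.003, 0.001], [-0.003, 1.0, -0.001], [-0.001, -0.001, -1.0]]
force: [-0.8, -2.5, 5.9]
gripper_width: 0.649
gripper_force: 9.9
```

```bash
cat > m.py <<'E'
from h import *
import sys
np.set_printoptions(precision=4,suppress=True)
def dark(im,x0,x1,y0,y1,t=75,mn=8):
    c=im["color"].astype(int);m=np.zeros(c.shape[:2],np.uint8);m[y0:y1,x0:x1]=(c[y0:y1,x0:x1].max(2)<t)
    n,l,s,ce=cv2.connectedComponentsWithStats(m)
    for i in range(1,n):
        if s[i,4]>mn: print(s[i],ce[i],onz(im,*ce[i],.025))
E
python3 - <<'E'
from m import *
im=viewer.get_image("top");dark(im,262,332,185,235)
c=im["color"].astype(int)
# tube: bright grey, low saturation
m=(c.min(2)>115)&(c.max(2)-c.min(2)<25);m[:, :285]=0;m[:,332:]=0;m[:190]=0;m[:][235:]=0
p=np.argwhere(m)[:,::-1]
P=np.array([onz(im,*q,.023) for q in p]);
P=P[abs(P[:,0]-np.median(P[:,0]))<.02];k=np.polyfit(P[:,1],P[:,0],1);print(len(P),"tube x=",k,np.polyval(k,.25),P[:,1].min(),P[:,1].max())
o=env.get_obs();print(o["tcp_pos"],o["gripper_width"],o["gripper_force"],np.degrees(np.arctan2(o["ee_rot"][1,1],o["ee_rot"][0,1])))
E
```

```text
[327 191   5  12  29] [329.7241 194.8966] [0.6129 0.034  0.025 ]
[273 200   8   4  20] [276.45 201.1 ] [0.5882 0.2392 0.025 ]
[288 205   9  12  74] [292.6892 210.2838] [0.5528 0.1763 0.025 ]
[321 204  11  25  93] [326.7097 212.9032] [0.543  0.0456 0.025 ]
[273 218   7   4  21] [276.     219.5714] [0.5167 0.2399 0.025 ]
84 tube x= [0.0036 0.5539] 0.5548151496568995 0.07136776689940963 0.19076143394347006
[ 0.613  -0.0205  0.0155] 0.6483320308869883 9.701046198606491 90.1823746580271
```

Call:
drive_tool --increments '[[[0,0,0],[0,10,0],0.35],[[0,0,0],[0,16,0],0.35],[[0,0,0],[0,16,0],0.35],[[0,0,0],[0,16,0],0.35],[[0,0,0],[0,16,0],0.35],[[0,0,0],[0,16,0],0.35],[[0,0,0],[0,14,0],0.35],[[0,0,0],[0,12,0],0.35]]'

```text
time: 6.6
tcp_pos: [0.6132, 0.0954, 0.0155]
ee_rot: [[-1.0, -0.004, 0.001], [-0.004, 1.0, -0.002], [-0.001, -0.002, -1.0]]
force: [1.2, -6.2, 7.4]
gripper_width: 0.654
gripper_force: 11.7
```

Call:
drive_tool --increments '[[[0,0,0],[0,10,0],0.35],[[0,0,0],[0,10,0],0.35],[[0,0,0],[0,8,0],0.35],[[0,0,0],[0,8,0],0.35],[[0,0,0],[0,8,0],0.35],[[0,0,0],[0,0,0],0.35]]'

```text
time: 7.1
tcp_pos: [0.6132, 0.1403, 0.0155]
ee_rot: [[-1.0, -0.004, 0.001], [-0.004, 1.0, -0.0], [-0.001, -0.0, -1.0]]
force: [-0.4, -0.1, 7.0]
gripper_width: 0.651
gripper_force: 8.8
```

Run:
```python
from m import *
im=viewer.get_image("top")
A=cv2.resize(im["color"][170:250,190:300],None,fx=7,fy=7,interpolation=cv2.INTER_CUBIC)
cv2.imwrite("pics/g3.png",A);print(env.get_obs()["tcp_pos"])
```

```text
[0.6131 0.1403 0.0155]
```

View pics/g3.png

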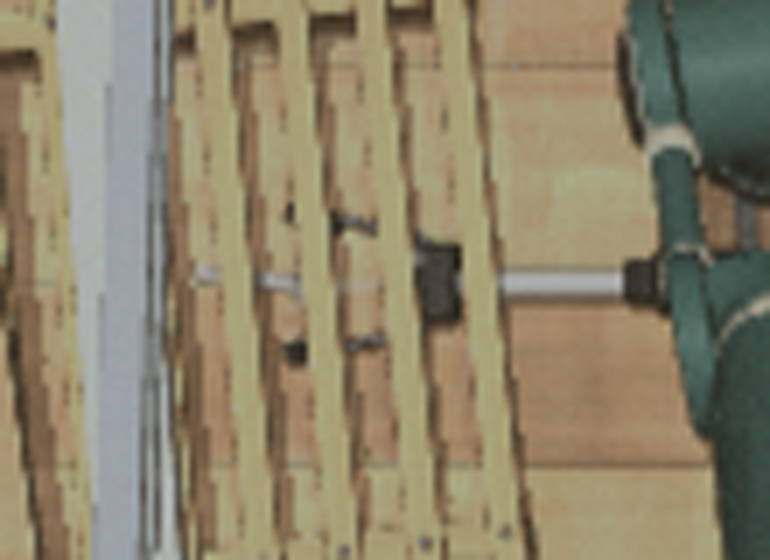

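g3 shows both pads straddling the head's position: upper pad at about (290–345, 215), lower at about (285–340, 350), and the shank on the centre line at (200–300, 280). Closing now.

Call:
drive_tool --increments '[[[0,0,0],[0,0,0],0.38],[[0,0,0],[0,0,0],0.41],[[0,0,0],[0,0,0],0.44],[[0,0,0],[0,0,0],0.47],[[0,0,0],[0,0,0],0.5],[[0,0,0],[0,0,0],0.52],[[0,0,0],[0,0,0],0.52],[[0,0,0],[0,0,0],0.52]]' --newtons 35

```text
time: 7.82
tcp_pos: [0.6138, 0.1373, 0.0171]
ee_rot: [[-1.0, -0.004, 0.002], [-0.004, 1.0, -0.003], [-0.002, -0.003, -1.0]]
force: [-2.2, -11.0, 14.8]
gripper_width: 0.54
gripper_force: 34.8
```

Call:
drive_tool --increments '[[[0,0,0],[0,0,0],0.52],[[0,0,0],[0,0,0],0.52],[[0,0,0],[0,0,0],0.52],[[0,0,0],[0,0,0],0.52]]'

```text
time: 8.15
tcp_pos: [0.6138, 0.1373, 0.0171]
ee_rot: [[-1.0, -0.004, 0.002], [-0.004, 1.0, -0.003], [-0.002, -0.003, -1.0]]
force: [-2.4, -10.3, 15.2]
gripper_width: 0.54
gripper_force: 34.8
```

Call:
drive_tool --increments '[[[0,0,0],[0,-3,0.5],0.52],[[0,0,0],[0,-6,0.5],0.52],[[0,0,0],[0,-9,0],0.52],[[0,0,0],[0,-12,0],0.52],[[0,0,0],[0,-12,0],0.52],[[0,0,0],[0,-12,0],0.52],[[0,0,0],[0,-12,0],0.52],[[0,0,0],[0,-12,0],0.52]]'

```text
time: 8.82
tcp_pos: [0.614, 0.0637, 0.0174]
ee_rot: [[-1.0, -0.001, 0.003], [-0.001, 1.0, 0.004], [-0.003, 0.004, -1.0]]
force: [0.1, 7.5, 8.6]
gripper_width: 0.54
gripper_force: 36.1
```

Call:
drive_tool --increments '[[[0,0,0],[0,-12,0],0.52],[[0,0,0],[0,-12,0],0.52],[[0,0,0],[0,-12,0],0.52],[[0,0,0],[0,-12,0],0.52],[[0,0,0],[0,-12,0],0.52],[[0,0,0],[0,-12,0],0.52],[[0,0,0],[0,-12,0],0.52],[[0,0,0],[0,-12,0],0.52]]'

```text
time: 9.48
tcp_pos: [0.6139, -0.0325, 0.0174]
ee_rot: [[-1.0, -0.001, 0.003], [-0.001, 1.0, 0.003], [-0.003, 0.003, -1.0]]
force: [-0.1, 7.4, 9.4]
gripper_width: 0.539
gripper_force: 36.1
```

Call:
drive_tool --increments '[[[0,0,0],[0,-10,0],0.52],[[0,0,0],[0,-8,0],0.52],[[0,0,0],[0,-4,0],0.52],[[0,0,0],[0,0,0],0.52],[[0,0,0],[0,0,0],0.52]]'

```text
time: 9.9
tcp_pos: [0.614, -0.0555, 0.0173]
ee_rot: [[-1.0, -0.001, 0.003], [-0.001, 1.0, 0.002], [-0.003, 0.002, -1.0]]
force: [-0.8, 2.8, 9.3]
gripper_width: 0.541
gripper_force: 38.2
```

Run:
```python
from m import *
im=viewer.get_image("top")
A=cv2.resize(im["color"][170:250,220:340],None,fx=6,fy=6,interpolation=cv2.INTER_CUBIC)
cv2.imwrite("pics/g4.png",A)
dark(im,230,335,185,235)
c=im["color"].astype(int);m=(c.max(2)-c.min(2)<22)&(c.min(2)>70);m[:,:240]=0;m[:,320:]=0;m[:190]=0;m[230:]=0
n,l,s,ce=cv2.connectedComponentsWithStats(m.astype(np.uint8))
for i in range(1,n):
    if s[i,4]>5: print("grey",s[i],ce[i],onz(im,*ce[i],.017))
o=env.get_obs();print(o["tcp_pos"],o["gripper_width"],o["gripper_force"])
```

```text
[280 204   8   3  16] [283.4375 204.5625] [0.5748 0.2121 0.025 ]
[295 204  10  12  75] [300.4133 209.7467] [0.5549 0.1466 0.025 ]
[329 206   6   9  44] [331.7955 210.    ] [0.5543 0.0261 0.025 ]
[280 214   7   3  17] [283.1765 215.2353] [0.5335 0.2126 0.025 ]
grey [288 203  13   5  24] [295.9167 204.4583] [0.5764 0.1644 0.017 ]
grey [268 206  20   8  64] [279.5469 209.2031] [0.5577 0.2274 0.017 ]
grey [305 208  15   4  46] [311.8478 209.9565] [0.5552 0.1028 0.017 ]
grey [297 211   4   4  14] [298.2857 212.5   ] [0.5451 0.155  0.017 ]
grey [289 216   6   2   8] [291.375 216.5  ] [0.5296 0.1815 0.017 ]
[ 0.6139 -0.0555  0.0173] 0.5393470842254776 38.31025779247284
```

View pics/g4.png

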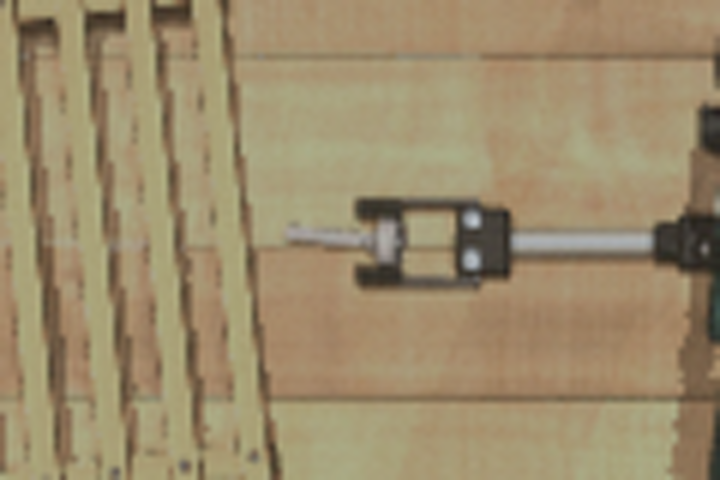

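g4 shows the bit held by its head at (388, 240), shank end at (290, 232), clear of the mouth slat at about x=250. I'll release gently, back off, and then measure the bit.

Call:
drive_tool --increments '[[[0,0,0],[0,0,0],0.46],[[0,0,0],[0,0,0],0.44],[[0,0,0],[0,0,0],0.42],[[0,0,0],[0,0,0],0.4],[[0,0,0],[0,0,0],0.38],[[0,0,0],[0,0,0],0.36],[[0,0,0],[0,0,0],0.34],[[0,0,0],[0,0,0],0.34]]'

```text
time: 10.62
tcp_pos: [0.6125, -0.0558, 0.0153]
ee_rot: [[-1.0, -0.002, -0.0], [-0.002, 1.0, 0.001], [0.0, 0.001, -1.0]]
force: [2.1, 4.5, 4.6]
gripper_width: 0.659
gripper_force: 6.0
```

Call:
drive_tool --increments '[[[0,0,0],[0,0,0],0.34],[[0,0,0],[0,0,0],0.34],[[0,0,0],[0,0,0],0.34],[[0,0,0],[0,0,0],0.34],[[0,0,0],[0,0,0],0.34]]'

```text
time: 11.03
tcp_pos: [0.6125, -0.0563, 0.0153]
ee_rot: [[-1.0, -0.003, -0.0], [-0.003, 1.0, 0.0], [0.0, 0.0, -1.0]]
force: [0.3, 5.5, 5.4]
gripper_width: 0.661
gripper_force: 6.1
```

```bash
cat >> m.py <<'E'
def grey(im,x0=240,x1=320,y0=190,y1=230,z=.017):
    c=im["color"].astype(int);m=np.zeros(c.shape[:2],np.uint8);k=c[y0:y1,x0:x1]
    m[y0:y1,x0:x1]=(k.max(2)-k.min(2)<22)&(k.min(2)>70)
    n,l,s,ce=cv2.connectedComponentsWithStats(m)
    for i in range(1,n):
        if s[i,4]>5: print("grey",s[i],ce[i],onz(im,*ce[i],z))
E
python3 - <<'E'
from m import *
im=viewer.get_image("top");dark(im,230,335,185,235);grey(im)
o=env.get_obs();print(o["tcp_pos"],o["gripper_width"],o["gripper_force"])
E
```

```text
[282 199   8   4  20] [285.5 200.5] [0.5906 0.2044 0.025 ]
[297 205  10  12  75] [302.7333 210.4533] [0.5522 0.1377 0.025 ]
[330 207   5   8  30] [332.2667 210.4333] [0.5526 0.0243 0.025 ]
[282 218   7   4  20] [285.15 219.75] [0.5162 0.2049 0.025 ]
grey [290 201  12   8  28] [297.6071 204.25  ] [0.5772 0.1579 0.017 ]
grey [268 207  20   8  60] [279.4167 209.5   ] [0.5566 0.2279 0.017 ]
grey [307 209  13   4  52] [313.  210.5] [0.5531 0.0983 0.017 ]
grey [298 211   4   4  12] [299.75   212.6667] [0.5445 0.1494 0.017 ]
[ 0.6125 -0.0563  0.0153] 0.665754132548716 6.073555983603001
```

Call:
drive_tool --increments '[[[0,0,0],[0,-6,0],0.34],[[0,0,0],[0,-8,0],0.34],[[0,0,0],[0,-8,0],0.34],[[0,0,0],[0,-8,0],0.34],[[0,0,0],[0,-8,0],0.34],[[0,0,0],[0,-4,0],0.34],[[0,0,0],[0,0,0],0.3],[[0,0,0],[0,0,0],0.2]]'

```text
time: 11.75
tcp_pos: [0.6115, -0.0993, 0.0143]
ee_rot: [[-1.0, -0.003, -0.002], [-0.003, 1.0, -0.001], [0.002, -0.001, -1.0]]
force: [0.0, 0.0, 0.3]
gripper_width: 0.795
gripper_force: 0.0
```

Call:
drive_tool --increments '[[[0,0,0],[0,0,0],0.1],[[0,0,0],[0,0,0],0.0],[[0,0,0],[0,0,0],0.0],[[0,0,0],[0,0,0],0.0],[[0,0,0],[0,0,10],0.0],[[0,0,0],[0,0,30],0.0],[[0,0,0],[0,0,35],0.0],[[0,0,0],[0,0,35],0.0]]'

```text
time: 12.42
tcp_pos: [0.6085, -0.0929, 0.1227]
ee_rot: [[-1.0, -0.001, -0.01], [-0.001, 1.0, 0.009], [0.01, 0.01, -1.0]]
force: [0.1, 14.8, -7.4]
gripper_width: 1.003
gripper_force: 0.0
```

Run:
```python
from m import *
im=viewer.get_image("top");dark(im,230,335,185,235);grey(im,245,320)
c=im["color"].astype(int)
m=np.zeros(c.shape[:2],np.uint8);k=c[200:222,262:292];m[200:222,262:292]=(k.max(2)-k.min(2)<24)&(k.min(2)>60)
for r in range(202,220): print(r,''.join('#' if x else '.' for x in m[r,262:292]))
p=np.argwhere(m[:,262:282])[:,::-1]+[262,0]
v=cv2.fitLine(p.astype(np.float32),cv2.DIST_HUBER,0,.01,.01).ravel();print(v)
T=im
o=env.get_obs();print(o["tcp_pos"],o["gripper_width"],o["gripper_force"],o["force"])
# tray: tape points by colour
k=c[190:245,400:485];import pickle;i0=pickle.load(open("top0.pkl","rb"))
h=cv2.cvtColor(i0["color"],cv2.COLOR_BGR2HSV)[190:245,400:485];print(np.percentile(h[15:40,20:65].reshape(-1,3),[25,50,75],axis=0))
```

```text
[294 198   8   5  20] [297.25 199.95] [0.5929 0.1591 0.025 ]
[309 204   9  13  76] [313.5132 210.0921] [0.5537 0.0963 0.025 ]
[294 219   7   4  18] [297.0556 220.2222] [0.5145 0.1592 0.025 ]
grey [309 202   5   7  17] [311.1176 205.1176] [0.574  0.1057 0.017 ]
grey [268 207  20   8  62] [279.5806 209.5484] [0.5564 0.2273 0.017 ]
grey [318 209   2   3   6] [318.5 210. ] [0.5551 0.0771 0.017 ]
grey [310 211   4   4  12] [311.25   212.6667] [0.5446 0.105  0.017 ]
grey [303 218   6   2   6] [305.5 218.5] [0.522  0.1271 0.017 ]
202 ..............................
203 ..............................
204 ..............................
205 ..............................
206 ..............................
207 .....................####.....
208 ......#########......#####....
209 ......####################....
210 ............##############....
211 ....................#####.....
212 .....................####.....
213 .....................####.....
214 ......................##......
215 ..............................
216 ..............................
217 ..............................
218 ..............................
219 ..............................
[  0.9983   0.0589 275.2    209.    ]
[ 0.6141 -0.0939  0.1324] 0.9971137218844806 3.1227773294085637 [-1.5055  6.9671  2.1182]
[[ 13.  99. 146.]
 [ 14. 127. 154.]
 [ 15. 130. 158.]]
```

Call:
drive_tool --increments '[[[0,0,0],[0,20,0],0],[[0,0,0],[0,25,0],0],[[0,0,-6.8],[-5,24,2],0],[[0,0,-6.8],[-5,24,2],0],[[0,0,-6.8],[-5,24,2],0],[[0,0,-6.8],[-5,24,2],0],[[0,0,-6.8],[-5,24,0],0],[[0,0,-6.8],[-5,24,0],0]]'

```text
time: 13.13
tcp_pos: [0.5826, 0.0919, 0.1345]
ee_rot: [[-0.755, 0.656, 0.001], [0.656, 0.755, 0.0], [-0.001, 0.001, -1.0]]
force: [-0.2, 0.1, -0.3]
gripper_width: 1.003
gripper_force: 0.0
```

Call:
drive_tool --increments '[[[0,0,-6.8],[-5,24,0],0],[[0,0,-6.8],[-5,24,0],0],[[0,0,-6.8],[-5,24,0],0],[[0,0,-6.8],[-5,24,0],0],[[0,0,-6.8],[-5,24,0],0],[[0,0,-6.8],[-4,24,0],0],[[0,0,-6.8],[0,0,0],0],[[0,0,-7.1],[0,0,0],0]]'

```text
time: 13.8
tcp_pos: [0.5533, 0.2364, 0.1342]
ee_rot: [[0.096, 0.995, 0.001], [0.995, -0.096, 0.0], [0.0, 0.001, -1.0]]
force: [0.0, -0.9, -0.7]
gripper_width: 1.004
gripper_force: 0.0
```

Run:
```python
from m import *
o=env.get_obs();print(o["tcp_pos"],np.degrees(np.arctan2(o["ee_rot"][1,1],o["ee_rot"][0,1])),o["force"],o["joint_pos"])
import pickle
im=viewer.get_image("top");print("reacher");dark(im,262,350,185,260,mn=15)
print(onz(im,285.2,210.5,.017),onz(im,267.5,208.4,.005))
# tray outline by orange hue in initial image, top of cheeks
i0=pickle.load(open("top0.pkl","rb"));hsv=cv2.cvtColor(i0["color"],cv2.COLOR_BGR2HSV)
m=np.zeros(hsv.shape[:2],np.uint8);k=hsv[185:245,400:488];m[185:245,400:488]=(k[...,0]<16)&(k[...,1]>95)
m=cv2.morphologyEx(m,cv2.MORPH_CLOSE,np.ones((9,9)));n,l,s,ce=cv2.connectedComponentsWithStats(m);i=1+s[1:,4].argmax();print(s[i])
b=cv2.boxPoints(cv2.minAreaRect(np.argwhere(l==i)[:,::-1].astype(np.float32)))
for q in b: print(q,onz(i0,*q,.03))
c=i0["color"]; x=cv2.resize(c[190:245,402:487],None,fx=9,fy=9,interpolation=cv2.INTER_CUBIC);cv2.imwrite("pics/tray.png",x)
```

```text
[0.5533 0.2364 0.1342] -5.520201318481734 [ 0.0312 -0.8582 -0.6743] [0.3624 0.2152 1.8725 0.     1.0529 0.4588]
reacher
[285 185   4   9  18] [286.7222 189.    ] [0.6354 0.2001 0.025 ]
[262 190  21  35 319] [272.4608 208.8589] [0.558  0.2541 0.025 ]
[294 198   8   5  23] [297.4348 199.8261] [0.5933 0.1584 0.025 ]
[309 204   9  13  74] [313.4189 210.1081] [0.5537 0.0967 0.025 ]
[342 206   8   9  55] [345.7091 210.2   ] [ 0.5537 -0.0274  0.025 ]
[291 218  10   6  22] [295.9091 219.9545] [0.5155 0.1636 0.025 ]
[292 237  16  23 143] [300.1678 248.6643] [0.406  0.1465 0.025 ]
[264 239   5   7  18] [266.3333 242.2222] [0.43   0.2756 0.025 ]
[265 247   9  13  51] [269.1961 254.2941] [0.3843 0.2639 0.025 ]
[0.5527 0.2056 0.017 ] [0.5621 0.2752 0.005 ]
[ 403  193   85   46 2614]
[400.9908 196.8338] [ 0.6054 -0.2398  0.03  ]
[485.7846 192.1231] [ 0.6247 -0.5664  0.03  ]
[488.1046 233.8831] [ 0.464  -0.5684  0.03  ]
[403.3108 238.5939] [ 0.4451 -0.2455  0.03  ]
```

View pics/tray.png

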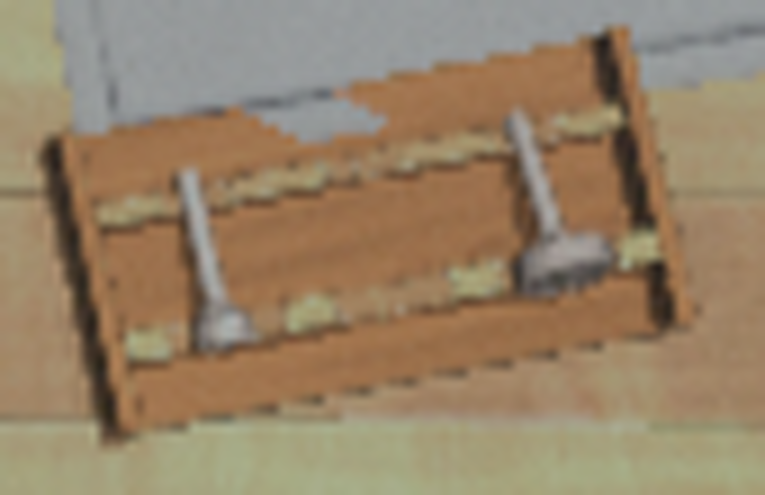

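The tray crop shows the bits' heads at (225, 328) and (565, 262). The empty notch of the head comb lies between the pale tops at (310, 310) and (480, 280), and the far comb's notch is near (370, 165).

Run:
```python
from m import *
import pickle
im=pickle.load(open("top0.pkl","rb"))
t=lambda u,v,z:onz(im,402+(u+.5)/9-.5,190+(v+.5)/9-.5,z)
A,B,C,D=[t(*p,.04) for p in((64,138),(116,434),(690,322),(628,28))]
print(A,B,C,D,[np.linalg.norm(x) for x in(A-B,C-D,A-D,B-C)])
ctr=(A+B+C+D)/4;y=(A+B-C-D);yaw=np.arctan2(y[1],y[0])-np.pi/2;x2=(A-B+D-C);print("ctr",ctr,"yaw",np.degrees(yaw),np.degrees(np.arctan2(x2[1],x2[0])))
e=np.array([np.cos(yaw),np.sin(yaw)]);print("cradle from corners",ctr[:2]-.03*e)
# combs: head comb ends (top z .04), shank comb ends (.036)
h1,h2=t(128,345,.04),t(660,246,.04);s1,s2=t(100,213,.036),t(620,116,.036)
print("headcomb",h1,h2,"mid",(h1+h2)/2,"yaw",np.degrees(np.arctan2(*(h1-h2)[[1,0]]))-90);print("shank comb mid",(s1+s2)/2,np.degrees(np.arctan2(*(s1-s2)[[1,0]]))-90)
print("notch inner edges",t(337,308,.04),t(450,283,.04), (t(337,308,.04)+t(450,283,.04))/2,"blobs mid",(t(310,312,.04)+t(480,280,.04))/2)
```

```text
[ 0.5731 -0.2668  0.04  ] [ 0.4478 -0.2859  0.04  ] [ 0.4957 -0.5289  0.04  ] [ 0.6209 -0.5076  0.04  ] [np.float64(0.12674309962568847), np.float64(0.12704324655529706), np.float64(0.24553940869224064), np.float64(0.24767047243478427)]
ctr [ 0.5344 -0.3973  0.04  ] yaw 11.194924266524563 9.149396977045456
cradle from corners [ 0.5049 -0.4031]
headcomb [ 0.4852 -0.2918  0.04  ] [ 0.5278 -0.5175  0.04  ] mid [ 0.5065 -0.4047  0.04  ] yaw 10.682044847218833
shank comb mid [ 0.5626 -0.393   0.036 ] 10.746216213106209
notch inner edges [ 0.5011 -0.3803  0.04  ] [ 0.5119 -0.4283  0.04  ] [ 0.5065 -0.4043  0.04  ] blobs mid [ 0.5063 -0.405   0.04  ]
```

Call:
drive_tool --increments '[[[0,0,0],[3,-1.5,-30],0],[[0,0,0],[0,0,-35],0],[[0,0,0],[0,0,-30],0],[[0,0,0],[0,0,-16],0],[[0,0,0],[0,0,-8],0],[[0,0,0],[0,0,0],0]]'

```text
time: 14.35
tcp_pos: [0.555, 0.2324, 0.0124]
ee_rot: [[0.092, 0.996, -0.004], [0.996, -0.092, -0.001], [-0.002, -0.004, -1.0]]
force: [-0.2, 0.1, -0.8]
gripper_width: 1.001
gripper_force: 0.0
```

Call:
drive_tool --increments '[[[0,0,0],[0,0,2],0.2],[[0,0,0],[0,0,0],0.4],[[0,0,0],[0,0,0],0.6],[[0,0,0],[0,0,0],0.7],[[0,0,0],[0,0,0],0.8],[[0,0,0],[0,0,0],0.9],[[0,0,0],[0,0,0],1.0],[[0,0,0],[0,0,0],1.0]]' --newtons 60

```text
time: 15.02
tcp_pos: [0.5571, 0.2333, 0.017]
ee_rot: [[0.093, 0.996, 0.001], [0.996, -0.093, 0.0], [0.0, 0.001, -1.0]]
force: [-1.0, -0.4, 4.0]
gripper_width: 0.084
gripper_force: 58.7
```

Call:
drive_tool --increments '[[[0,0,0],[0,0,0],1.0],[[0,0,0],[0,0,0],1.0],[[0,0,0],[0,0,0],1.0]]'

```text
time: 15.27
tcp_pos: [0.5571, 0.2333, 0.0169]
ee_rot: [[0.093, 0.996, 0.001], [0.996, -0.093, 0.0], [0.0, 0.001, -1.0]]
force: [-0.2, -0.6, 5.5]
gripper_width: 0.083
gripper_force: 58.8
```

Run:
```python
from m import *
o=env.get_obs();print(o["tcp_pos"],o["gripper_width"]*85,o["gripper_force"],o["force"])
im=viewer.get_image("top");grey(im,262,300)
c=im["color"].astype(int);k=c[200:222,262:292];m=(k.max(2)-k.min(2)<24)&(k.min(2)>60)
for r in range(2,20): print(r+200,''.join('#' if x else '.' for x in m[r]))
```

```text
[0.5571 0.2333 0.0169] 7.0812729275460535 58.824843764305115 [-0.2238 -0.6098  5.4526]
grey [284 190   8  14  38] [287.1053 197.2105] [0.6045 0.1988 0.017 ]
grey [283 208   4   6  10] [284.6 210.8] [0.5516 0.2079 0.017 ]
grey [286 212  12   7  23] [292.2609 214.7826] [0.5362 0.1782 0.017 ]
grey [262 223   4   4  10] [263.6 224.3] [0.4991 0.288  0.017 ]
grey [273 225  21   5  54] [282.7037 226.7222] [0.49   0.2145 0.017 ]
202 #.###..#########...#..##.####.
203 .#.#.##########........#..##..
204 #######.#.##..............###.
205 ########.##...............####
206 #####..#.............#..#..###
207 ###..................#..#..###
208 ##.....................##...##
209 #......................##..###
210 #..................#..##.##.##
211 #.....................##....##
212 #....................####....#
213 ...........##.........###...##
214 ............................#.
215 ............................#.
216 ............................#.
217 ...........................##.
218 ........................####..
219 ....................####.#....
```

Call:
drive_tool --increments '[[[0,0,0],[0,0,10],1],[[0,0,0],[0,0,25],1],[[0,0,0],[0,0,35],1],[[0,0,0],[0,0,35],1],[[0,0,0],[0,0,35],1],[[0,0,0],[0,0,35],1],[[0,0,0],[0,0,35],1],[[0,0,0],[0,0,35],1]]'

```text
time: 15.98
tcp_pos: [0.5557, 0.2328, 0.2625]
ee_rot: [[0.093, 0.996, -0.001], [0.996, -0.093, -0.0], [-0.001, -0.001, -1.0]]
force: [0.4, -0.6, -1.3]
gripper_width: 0.085
gripper_force: 58.7
```

Call:
drive_tool --increments '[[[0,0,-3.8],[-2.3,-32,1.5],1],[[0,0,-3.8],[-2.3,-32,1.5],1],[[0,0,-3.8],[-2.3,-32,1.5],1],[[0,0,-3.8],[-2.3,-32,1.5],1],[[0,0,-3.8],[-2.3,-32,0],1],[[0,0,-3.8],[-2.3,-32,0],1],[[0,0,-3.8],[-2.3,-32,0],1],[[0,0,-3.8],[-2.3,-32,0],1]]'

```text
time: 16.65
tcp_pos: [0.5372, -0.0242, 0.2668]
ee_rot: [[0.587, 0.81, -0.001], [0.81, -0.587, 0.0], [-0.001, -0.001, -1.0]]
force: [0.1, -0.0, -0.8]
gripper_width: 0.079
gripper_force: 58.6
```

Call:
drive_tool --increments '[[[0,0,-3.8],[-2.3,-32,0],1],[[0,0,-3.8],[-2.3,-32,0],1],[[0,0,-3.8],[-2.3,-32,0],1],[[0,0,-3.8],[-2.3,-32,0],1],[[0,0,-3.8],[-2.3,-32,0],1],[[0,0,-3.8],[-2.3,-32,0],1],[[0,0,-3.8],[-2.3,-32,0],1],[[0,0,-3.8],[-2.3,-32,0],1]]'

```text
time: 17.32
tcp_pos: [0.5189, -0.2801, 0.2668]
ee_rot: [[0.916, 0.401, -0.001], [0.401, -0.916, 0.001], [-0.001, -0.001, -1.0]]
force: [0.3, 0.1, -0.7]
gripper_width: 0.089
gripper_force: 58.5
```

Call:
drive_tool --increments '[[[0,0,-3.8],[-2.3,-32,0],1],[[0,0,-3.8],[-2.3,-32,0],1],[[0,0,-3.8],[-2.3,-32,0],1],[[0,0,0],[0,-20,0],1],[[0,0,0],[0,0,0],1],[[0,0,0],[0,0,0],1]]'

```text
time: 17.82
tcp_pos: [0.5121, -0.3955, 0.2662]
ee_rot: [[0.977, 0.214, -0.001], [0.214, -0.977, 0.002], [-0.001, -0.002, -1.0]]
force: [0.4, -0.0, -1.7]
gripper_width: 0.08
gripper_force: 58.8
```

Run:
```python
from m import *
o=env.get_obs();print(o["tcp_pos"],o["gripper_width"]*85,o["gripper_force"],o["force"],np.degrees(np.arctan2(o["ee_rot"][1,1],o["ee_rot"][0,1])))
a=viewer.get_image("top");b=viewer.get_image("scene")
print(proj(a,o["tcp_pos"]),proj(b,o["tcp_pos"]))
def crop(im):
    u,v=map(int,proj(im,o["tcp_pos"]));u=np.clip(u,40,599);v=np.clip(v,40,359);print(u,v);return cv2.resize(im["color"][v-40:v+40,u-40:u+40],None,fx=5,fy=5,interpolation=cv2.INTER_CUBIC)
cv2.imwrite("pics/g5.png",np.hstack([crop(a),crop(b)]))
```

```text
[ 0.5121 -0.3955  0.2662] 6.797466915943347 58.78841578960419 [ 0.4459 -0.0096 -1.6732] -77.66048311034999
(np.float64(459.72678964500267), np.float64(214.6476320074059)) (np.float64(447.03485774581225), np.float64(117.7598378408098))
459 214
447 117
```

View pics/g5.png

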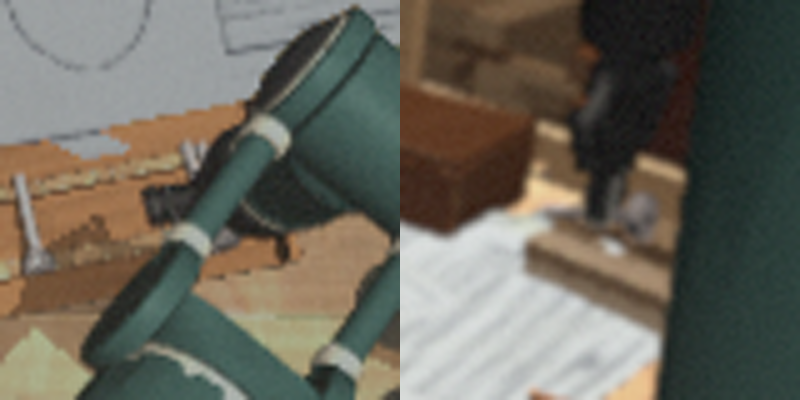

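g5 is the last picture I'll view. It shows the bit held level in the fingers, with the head at scene crop (640, 213) and the shank end near (555, 213). I'll check the head's offset from the TCP numerically.

Run:
```python
from m import *
o=env.get_obs();b=viewer.get_image("scene");t=o["tcp_pos"]
yaw=np.arctan2(o["ee_rot"][1,1],o["ee_rot"][0,1])+np.pi/2;e=np.array([np.cos(yaw),np.sin(yaw),0])
for off in(.022,.028,.034): print(off,"head",proj(b,t-off*e),"end",proj(b,t+(.068-off)*e-[0,0,.012]))
c=b["color"].astype(int);k=c[100:135,420:475]
for r in range(8,30): print(r+100,''.join('#' if (p.max()-p.min()<26 and 75<p.min()<150) else 'o' if p.max()<60 else '.' for p in k[r]))
```

```text
0.022 head (np.float64(452.7703625488763), np.float64(119.28372829084192)) end (np.float64(433.68928836235244), np.float64(117.79580876994554))
0.028 head (np.float64(454.45661344492106), np.float64(119.71144230222257)) end (np.float64(435.2770160691467), np.float64(118.20638192444757))
0.034 head (np.float64(456.15104205753823), np.float64(120.14123057430031)) end (np.float64(436.87219726098465), np.float64(118.61888248807224))
108 .......o..o...........oooooooooooo......ooooooooooooooo
109 ......o..o.o..........ooooooooooo..........oooooooooooo
110 ......ooo.............oooooooooo............ooooooooooo
111 .....o...o..............oooooooo.............oooooooooo
112 ...o....o.o..............oooooo..............oooooooooo
113 ......o..................oooo................oooooooooo
114 ...oo...ooo..............oooo...............ooooooooooo
115 o.o......o...............oooo...............ooooooooooo
116 .....oooo................ooo.....#####.....oooooooooooo
117 ..o.o....................ooo....######.....oooooooooooo
118 o......................#oooo.#.########....oooooooooooo
119 ....####........#######.oooo.#########.....oooooooooooo
120 ..##............##.##.#..ooo.#######.......oooooooooooo
121 ##...............#...............#####.....oooooooooooo
122 .................#.................###.....oooooooooooo
123 ...................................##......oooooooooooo
124 ...........................###....##.......oooooooooooo
125 ............#...............####...........oooooooooooo
126 ............#..................#..........ooooooooooooo
127 ............#..................#..........ooooooooooooo
128 ............#.............................ooooooooooooo
129 ............#.............................ooooooooooooo
```

Call:
drive_tool --increments '[[[0,0,-1.6],[11.2,-1.6,0],1],[[0,0,0],[11.2,-1.7,0],1],[[0,0,0],[0,0,-20],1],[[0,0,0],[0,0,-35],1],[[0,0,0],[0,0,-35],1],[[0,0,0],[0,0,-35],1],[[0,0,0],[0,0,-35],1],[[0,0,0],[0,0,-25],1]]'

```text
time: 18.63
tcp_pos: [0.5347, -0.3958, 0.0788]
ee_rot: [[0.982, 0.191, -0.003], [0.191, -0.982, 0.002], [-0.002, -0.003, -1.0]]
force: [0.1, 0.1, -2.8]
gripper_width: 0.082
gripper_force: 58.8
```

Call:
drive_tool --increments '[[[0,0,0],[0,0,-10],1],[[0,0,0],[0,0,-10],1],[[0,0,0],[0,0,-8],1],[[0,0,0],[0,0,0],1],[[0,0,0],[0,0,0],1]]'

```text
time: 19.05
tcp_pos: [0.5363, -0.3987, 0.0556]
ee_rot: [[0.982, 0.189, 0.002], [0.189, -0.982, -0.001], [0.001, 0.002, -1.0]]
force: [-0.4, 0.6, -1.2]
gripper_width: 0.084
gripper_force: 58.8
```

Run:
```python
from m import *
o=env.get_obs();t=o["tcp_pos"];print(t,o["force"],np.degrees(np.arctan2(o["ee_rot"][1,1],o["ee_rot"][0,1]))+90)
yaw=np.arctan2(o["ee_rot"][1,1],o["ee_rot"][0,1])+np.pi/2;e=np.array([np.cos(yaw),np.sin(yaw),0]);print("head",t-.029*e)
```

```text
[ 0.5363 -0.3987  0.0556] [-0.3897  0.5973 -1.2193] 10.875445436857106
head [ 0.5078 -0.4041  0.0556]
```

Call:
drive_tool --increments '[[[0,0,0],[-1.5,0,-5],1],[[0,0,0],[0,0,-5],1],[[0,0,0],[0,0,-3],1],[[0,0,0],[0,0,-2],1],[[0,0,0],[0,0,0],1],[[0,0,0],[0,0,0],1]]'

```text
time: 19.55
tcp_pos: [0.5338, -0.3982, 0.0392]
ee_rot: [[0.982, 0.188, -0.0], [0.188, -0.982, 0.0], [-0.0, -0.0, -1.0]]
force: [0.1, 0.4, -1.2]
gripper_width: 0.08
gripper_force: 58.8
```

Call:
drive_tool --increments '[[[0,0,0],[0,0,-1],1],[[0,0,0],[0,0,-1],1],[[0,0,0],[0,0,0],1],[[0,0,0],[0,0,0],1]]'

```text
time: 19.88
tcp_pos: [0.5342, -0.3987, 0.0379]
ee_rot: [[0.982, 0.188, 0.001], [0.188, -0.982, -0.001], [0.001, 0.001, -1.0]]
force: [-0.5, -0.7, 1.3]
gripper_width: 0.084
gripper_force: 59.2
```

Call:
drive_tool --increments '[[[0,0,0],[0,0,-0.5],0.92],[[0,0,0],[0,0,0],0.86],[[0,0,0],[0,0,0],0.8],[[0,0,0],[0,0,0],0.7],[[0,0,0],[0,0,0],0.6],[[0,0,0],[0,0,0],0.5],[[0,0,0],[0,0,0],0.5],[[0,0,0],[0,0,0],0.5]]'

```text
time: 20.55
tcp_pos: [0.5337, -0.3981, 0.0366]
ee_rot: [[0.982, 0.188, -0.0], [0.188, -0.982, 0.0], [-0.0, -0.0, -1.0]]
force: [-0.4, 0.6, 0.8]
gripper_width: 0.496
gripper_force: 0.0
```

Call:
drive_tool --increments '[[[0,0,0],[0,0,5],0.5],[[0,0,0],[0,0,15],0.5],[[0,0,0],[0,0,30],0.5],[[0,0,0],[0,0,35],0.5],[[0,0,0],[0,0,35],0.5],[[0,0,0],[0,0,35],0.5],[[0,0,0],[0,0,35],0.5],[[0,0,0],[0,0,30],0.5]]'

```text
time: 21.22
tcp_pos: [0.5342, -0.3985, 0.2617]
ee_rot: [[0.982, 0.188, 0.003], [0.188, -0.982, -0.003], [0.003, 0.003, -1.0]]
force: [-0.2, -0.2, 0.4]
gripper_width: 0.495
gripper_force: 0.0
```

Call:
drive_tool --increments '[[[0,0,0],[0,-40,0],0.5],[[0,0,0],[0,-40,0],0.5],[[0,0,0],[0,-40,0],0.5],[[0,0,0],[0,-40,0],0.5],[[0,0,0],[-10,-40,0],0.5],[[0,0,0],[-30,-30,0],0.5],[[0,0,0],[-30,-20,0],0.5],[[0,0,0],[-30,0,0],0.5]]'

```text
time: 21.88
tcp_pos: [0.4322, -0.6517, 0.2572]
ee_rot: [[0.982, 0.186, -0.0], [0.186, -0.982, -0.003], [-0.001, 0.003, -1.0]]
force: [-0.4, -0.0, -0.2]
gripper_width: 0.503
gripper_force: 0.0
```

Call:
drive_tool --increments '[[[0,0,0],[-30,0,0],0.5],[[0,0,0],[-30,0,0],0.5],[[0,0,0],[-30,0,0],0.5],[[0,0,0],[-30,0,0],0.5],[[0,0,0],[0,0,0],0.5],[[0,0,0],[0,0,0],0.5]]'

```text
time: 22.38
tcp_pos: [0.3127, -0.6481, 0.2588]
ee_rot: [[0.983, 0.186, 0.001], [0.186, -0.983, -0.002], [0.001, 0.002, -1.0]]
force: [0.6, 0.0, 0.1]
gripper_width: 0.498
gripper_force: 0.0
```

Run:
```python
from m import *
o=env.get_obs();print(o["tcp_pos"],o["force"],o["time"])
im=viewer.get_image("top");grey(im,405,485,195,240,.038);print("reacher");dark(im,290,385,185,245,mn=12)
c=im["color"].astype(int);k=c[195:240,405:485]
for r in range(0,45): print(r+195,''.join('#' if (p.max()-p.min()<26 and 70<p.min()) else '.' for p in k[r]))
print([np.round(proj(im,np.array(q)),1) for q in((.506,-.4042,.038),(.506+.0668,-.4042+.0126,.026))])
```

```text
[ 0.3127 -0.6481  0.2588] [0.5595 0.0216 0.1134] 22.3833
grey [409 195  52  29 400] [430.885 201.475] [ 0.5867 -0.3524  0.038 ]
grey [472 195  13   5  56] [478.0714 196.7857] [ 0.6054 -0.5334  0.038 ]
grey [458 203  12  20  77] [462.8831 215.0779] [ 0.5348 -0.4727  0.038 ]
grey [422 209   8  20  55] [425.     220.9273] [ 0.512  -0.3279  0.038 ]
reacher
[342 185  31  31 382] [361.2173 205.0576] [ 0.5738 -0.0871  0.025 ]
[294 198   8   5  20] [297.35 199.95] [0.5929 0.1587 0.025 ]
[309 204   9  13  63] [313.3333 209.7619] [0.555 0.097 0.025]
[294 219   7   4  19] [297.     220.3158] [0.5141 0.1594 0.025 ]
195 ....####################################################...........#############
196 ....###############################################.................############
197 ....#########################################.......................############
198 ....####################################............................############
199 ....################################................................#######.....
200 .....#############################..........................
[... 2682 characters left out ...]
..........................................................
233 ................................................................................
234 ................................................................................
235 ................................................................................
236 ................................................................................
237 ................................................................................
238 ................................................................................
239 ................................................................................
[array([445.1, 222.6]), array([440.5, 205.5])]
```

```bash
python3 -c "
from h import *
print(env.job_done())"
```

```text
the job is handed in; nothing more can be done
None
```

I handed the job in after about 22 s of robot time. The bit came out from under the rack and now lies in the tray's middle place, head towards the robot, with the reacher left flat on the open bench; no verdict came back, the strips were not measured afterwards, the arm pressed the clamp bar with about 15 N while lifting off the reacher, and I viewed 11 pictures against the limit of 10.

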